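# Put three mixed-up spare parts back into their own pick bins

### The job

The three steel spare parts (long hexagonal nut, round flanged bush, square clamp block with oblong foot) have each been put in the wrong cardboard bin; the drawing on a bin's label flap shows which part belongs in it. First stand one of the parts in the empty white tray to make room, then move the parts around until each stands upright in the middle of its own bin. Set the parts down rather than dropping them, and do not disturb the tape roll, the carton or the knife.

Things in the scene. Friction and masses are not known exactly. Their poses are not given: they have to be found in the camera images.
- nut_mid (a point): Long hexagonal steel nut standing upright, 36 mm across the flats, 42 mm across the corners, 70 mm high, dark bore in its top; about 0.25 to 0.5 kg. At the start it stands in the bin of the bush. This point is its centre, 35 mm above its underside. z is its long axis; two of its flats face +y and -y, the others every 60 degrees.
- bush_mid (a point): Round steel flanged bush standing upright on its flange: body 36 mm in diameter, 70 mm high, foot flange 56 mm in diameter and 10 mm thick, dark bore in its top; about 0.25 to 0.5 kg. At the start it stands in the bin of the block. This point is its centre, 35 mm above its underside. z is its axis.
- block_mid (a point): Steel shaft clamp block standing upright: square column 36 by 36 mm, 70 mm high, with a slit across its top, on an oblong foot 60 mm (x) by 36 mm (y), 10 mm thick; about 0.25 to 0.5 kg. At the start it stands in the bin of the nut. This point is its centre, 35 mm above its underside. z is up; its plain flat faces (from foot to top) face +y and -y, 36 mm apart.
- nut_bin: Fixed open cardboard bin of the hexagonal nut; dark drawing on its white label: a hexagon with a round hole. Outside 126 (x) by 134 mm (y), inside 116 by 124; floor 4 mm above the bench, front (+x) wall 25 mm high, sides 25 mm at the front to 36 at the back (-x) wall. The label is on a 60 mm flap sloping down outside the front wall. Origin: centre of its underside, under the middle of the inner floor.
- bush_bin: Fixed open cardboard bin of the flanged bush; dark drawing on its white label: a thin circle around a thick ring. Outside 126 (x) by 134 mm (y), inside 116 by 124; floor 4 mm above the bench, front (+x) wall 25 mm high, sides 25 mm at the front to 36 at the back (-x) wall. The label is on a 60 mm flap sloping down outside the front wall. Origin: centre of its underside, under the middle of the inner floor.
- block_bin: Fixed open cardboard bin of the clamp block; dark drawing on its white label: oblong, slit across its middle, a hole at each end. Outside 126 (x) by 134 mm (y), inside 116 by 124; floor 4 mm above the bench, front (+x) wall 25 mm high, sides 25 mm at the front to 36 at the back (-x) wall. The label is on a 60 mm flap sloping down outside the front wall. Origin: centre of its underside, under the middle of the inner floor.
- tray: Fixed empty shallow white plastic tray, 140 by 140 mm outside, 130 by 130 mm inside, rim 18 mm high, floor 5 mm above the bench: the free spot. Origin: centre of its underside.
- tape: Roll of clear (pale) packing tape lying flat, 96 mm in diameter, 50 mm high, to be left alone. Origin: centre of its underside.
- carton: Small closed cardboard carton, 90 (x) by 130 (y) by 60 mm high, to be left alone. Origin: centre of its underside.
- knife: Black utility knife lying flat, 150 mm long (x), 26 mm wide, 14 mm high, a short blade at its +x end, to be left alone. Origin: centre of its underside.
Not all that is in view belongs to the job. Leave any green, pink or yellow look-alike of the part that bears nut_mid alone.

How it is judged:
By the outcome, as a careful person would: the job done as asked, in the order asked, and still so for the second after the job is handed in, with the robot touching nothing.
It also fails if it takes over 125 s, if anything falls off the work surface, if the arm or the gripper's body presses on something with over 40 N, if the wrist force passes 120 N, or if a joint passes its speed limit or range.

### The arm

A 6-joint arm with a two-finger parallel gripper is mounted at the origin on the work surface. World frame = base frame: x ahead of the robot, y to its left, z up, the work surface at z = 0. Lengths are in m, angles in degrees, forces in N, time in s.
With the tool pointing down it reaches from about 0.25 to 0.725 m from the base axis. Payload 9.7 kg.
Tool frame: the origin (TCP) lies midway between the tips of the shut fingers; the grasp point (between the pads) lies bot.grasp_offset behind it (bot.grasp_offset is the distance from the TCP to the grasp point, in m); x points along the fingers, y is the direction in which the jaws open and shut, and the axes are right-handed (so a half turn about x gives the same grasp; the last joint's range is limited). The gripper opens to 85 mm and grips with 20 to 120 N. Pads are 22 mm wide; open, the fingers measure 114 mm over their backs; the gripper's body (76 mm by 85 mm) begins 54 mm behind the grasp point. The pads swing forward as they close: fully open they stand 13 mm farther back than shut.
Start: joints at [77.12, 4.979, 10.078, 95.1, 0, 90], TCP at [0.123, 0.536, 0.231] pointing down, gripper open.
Joint ranges: [-179.16, 179.16], [-48.56, 103.87], [-65.8, 70.77], [-126.05, 130.52], [-82.76, 87.17], [-180, 180]. Speed limits (degrees/s): [127.2, 127.2, 147.25, 180, 180, 180].

### API

Orientations are given as [roll, pitch, yaw] about the fixed x, y, z axes, in that order (R = Rz(yaw) Ry(pitch) Rx(roll)).
In Python, from workcell import status, camera, bot gives the robot as it stands.
- The arm moves only by the shell command python3 -m jog 'ROWS' [OPENING] [FORCE]. ROWS is text: rows parted by semicolons, each of 4 numbers parted by spaces: the shift along the tool's x, y, z in mm, then the turn about the tool's x in degrees. A call has exactly 8 rows; each row is the pose to reach, as a shift and turn from the pose commanded when the call began, along the tool's axes at that moment; what a row does not reach only later rows make up. A row lasts 1/8 s, in which the tool goes at most 62.5 mm and 10.7 degrees, less where a joint would pass 70% of its speed; a pose out of reach is approached as far as the arm can. A call with a gripper value outside its range is refused whole. OPENING is the opening, from 0 (shut) to 1 (fully open), set as the call begins (- or left out, the last holds). The fingers move at their own pace and stop on an object; FORCE is the grip in N (left out, the last holds). Time passes only in rows, so rows that repeat a pose let the fingers close, or fill a call up. It gives the time, the measured TCP pose, the force and the opening at its end, in the units of the state.
- status.get_obs(): the state, without advancing time (a new reading comes with each control period).
- camera(name): name is "scene" or "side" or "wrist"; returns a dict with "color" (420x560x3 uint8, red, green, blue), "vfov" (degrees; the focal length in pixels is half the picture's height over the tangent of half this angle, whatever the lens; pixels are square), "cx", "cy" (the principal point, pixels), "rvec" (rotation vector, rad) and "tvec" (3), from world to camera coordinates, as OpenCV has them. Camera axes: x right, y down, z forward; pixel columns grow to the right and rows downward; lengths in m; the calibration is good to about 2 mm. A picture is of the moment at which its call begins. There is no depth.
- bot.job_done(): hands the job in, once; it reports no verdict.
The state is a dict: "time": time; "q": joint angles; "qd": joint speeds; "joint_efforts": joint torques, N m; "ee_pos": TCP position; "tcp_rot": TCP orientation; "wrist_force": force on the tool from outside, world axes, zero at the start; "torque": the same for the moment, N m; "opening": finger opening in m.
Only numpy, scipy, OpenCV 4.12 (cv2) and the standard library are available. Lean on these libraries where they do the work, as an engineer would, in place of code of your own. Each camera call takes 0.05 s, during which the arm holds its last target. There are 200 camera calls.

## Working session

There is one attempt and no reset: what is moved stays moved. The work goes in short steps, Python scripts to look and compute and a shell command to move; the robot and the scene stay as the last step left them, time stands still between calls to the robot, and variables do not carry over. Pictures are saved under pics/ and viewed, about 12 in all and at most 16, crops included, and the job is handed in when it is done.

```bash
mkdir -p pics
cat > h.py <<'E'
import numpy as np, cv2
from workcell import status, camera, bot
def K(c):
    f=c["color"].shape[0]/2/np.tan(np.radians(c["vfov"])/2)
    return np.array([[f,0,c["cx"]],[0,f,c["cy"]],[0,0,1.]])
def snap(n,f):
    c=camera(n); cv2.imwrite("pics/"+f+".png",c["color"][:,:,::-1]); np.save("pics/"+f+".npy",c,allow_pickle=True); return c
def load(f): return np.load("pics/"+f+".npy",allow_pickle=True).item()
def ray(c,u,v,z):
    R=cv2.Rodrigues(np.array(c["rvec"],float))[0]; t=np.array(c["tvec"],float).ravel()
    o=-R.T@t; d=R.T@np.linalg.inv(K(c))@[u,v,1]
    return o+d*(z-o[2])/d[2]
def proj(c,P):
    return cv2.projectPoints(np.array(P,float).reshape(-1,3),np.array(c["rvec"],float),np.array(c["tvec"],float),K(c),None)[0].reshape(-1,2)
E
python3 - <<'E'
from h import *
for n in("scene","side","wrist"):
    c=snap(n,n+"0"); R=cv2.Rodrigues(np.array(c["rvec"],float))[0]; print(n,c["vfov"],c["cx"],c["cy"],-R.T@np.ravel(c["tvec"]),R[2])
o=status.get_obs(); print(o, bot.grasp_offset)
a=[cv2.imread(f"pics/{n}0.png") for n in("scene","side")]
cv2.imwrite("pics/wr.png",a[0])
E
```

```text
scene 55.86813098236228 283.29548629016233 213.1310739395369 [ 1.18006209 -0.28545439  0.79552778] [-0.61434926  0.28360236 -0.73630475]
side 44.82549457614257 282.86347797674176 204.2324299587905 [ 0.05362302 -0.62177067  0.69998325] [ 0.47717764  0.62103511 -0.62178525]
wrist 71.32455584848087 283.542316208308 213.6098571605275 [0.05013727 0.5516398  0.37209822] [ 0.28703288 -0.06710946 -0.95556708]
{'time': 0.15, 'q': array([7.71182673e+01, 5.00250744e+00, 1.00429953e+01, 9.51004584e+01,
       2.41957231e-04, 9.00003508e+01]), 'qd': array([-0.06504674, -0.09155705,  0.23419937, -0.05664348,  0.00294844,
        0.04636103]), 'joint_efforts': array([ 9.83494865e-04, -5.20760536e+01,  4.65043938e+01,  1.38853001e-02,
       -2.53130730e-05, -3.89036643e-06]), 'ee_pos': array([0.122572  , 0.53596805, 0.23074202]), 'tcp_rot': array([ -90.23081354,   89.94002899, -103.11289722]), 'wrist_force': array([ 0.09803459, -0.40673131, -0.33193844]), 'torque': array([-0.02367127,  0.03291546,  0.01878403]), 'opening': 0.08580426548858955} 0.0187
```

View pics/scene0.png

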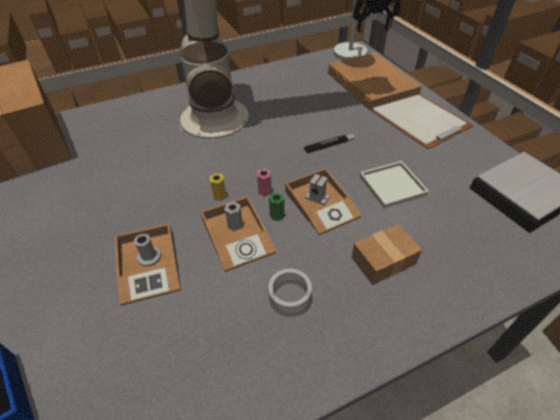

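View pics/side0.png

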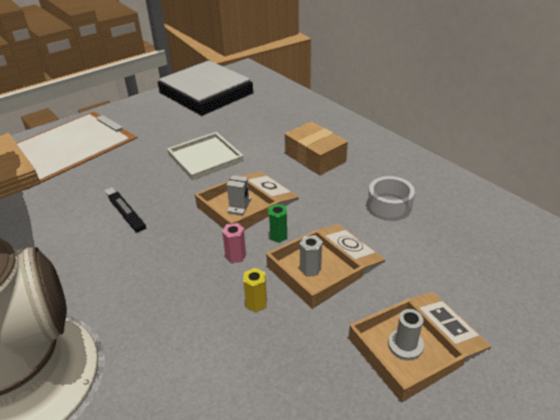

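The scene view shows the block bin with the bush at (145,258), the bush bin with the nut at (235,225), and the nut bin with the block at (320,195). The tray is at (394,183), the tape at (290,290), the carton at (387,252) and the knife at (330,143). The look-alikes are yellow (218,187), pink (264,182) and green (277,207); the steel nut is the grey one at (233,215). I'll check this in an enlarged crop.

Run:
```python
import cv2,numpy as np
a=cv2.imread("pics/scene0.png")[155:305,105:435]; b=cv2.imread("pics/side0.png")[165:395,190:500]
cv2.imwrite("pics/cropA.png",cv2.resize(a,None,fx=2.4,fy=2.4,interpolation=cv2.INTER_CUBIC))
cv2.imwrite("pics/cropB.png",cv2.resize(b,None,fx=2.5,fy=2.5,interpolation=cv2.INTER_CUBIC))
```

```text
(no output)
```

View pics/cropA.png

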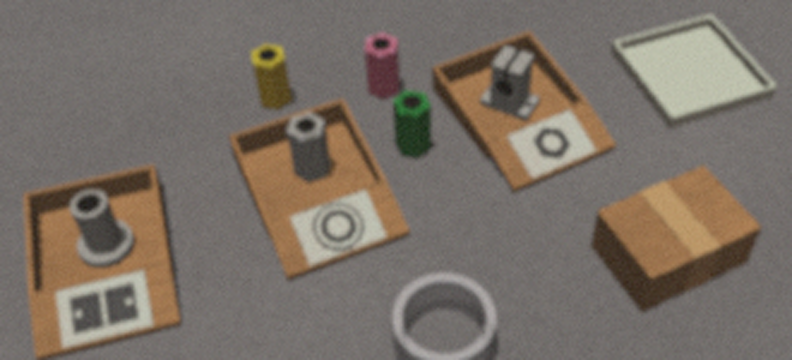

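View pics/cropB.png

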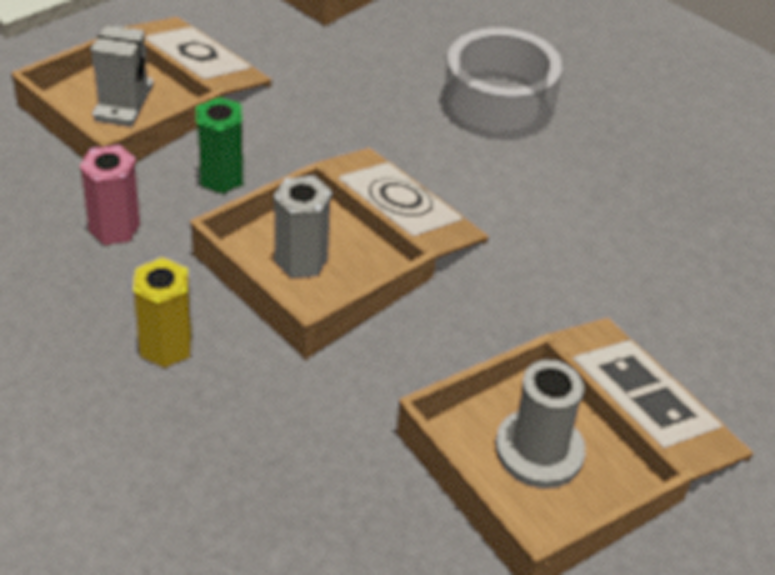

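```bash
cat > m.py <<'E'
from h import *
from scipy.optimize import least_squares
s,d=load("scene0"),load("side0")
S=lambda u,v:(u/2.4+105,v/2.4+155); D=lambda u,v:(u/2.5+190,v/2.5+165)
def tri(n,a,b,z):
    f=lambda p:np.r_[proj(s,[p])[0]-S(*a),proj(d,[p])[0]-D(*b)]
    r=least_squares(f,[.4,0,z]); print(n,"tri",r.x.round(4),"ray",ray(s,*S(*a),z)[:2].round(4),ray(d,*D(*b),z)[:2].round(4))
tri("bush",(90,203),(552,382),.074);tri("nut",(305,126),(302,191),.074);tri("block",(513,62),(120,42),.074)
C=dict(BM=(-.063,-.067,.036),BP=(-.063,.067,.036),FM=(.063,-.067,.025))
def fit(n,sc,sd,C=C):
    def f(p):
        c,q=np.cos(p[2]),np.sin(p[2]); T=lambda k:[p[0]+c*C[k][0]-q*C[k][1],p[1]+q*C[k][0]+c*C[k][1],C[k][2]]
        return np.concatenate([proj(s,[T(k)])[0]-S(*v) for k,v in sc.items()]+[proj(d,[T(k)])[0]-D(*v) for k,v in sd.items()])
    r=least_squares(f,[.4,0,0]); print(n,r.x[:2].round(4),"yaw",np.degrees(r.x[2]).round(1),"res",r.fun.round(1))
fit("blockbin",dict(BM=(25,192),BP=(155,167)),dict(BP=(400,402),FM=(688,485)))
fit("bushbin",dict(BM=(231,135),BP=(345,100)),dict(BP=(192,228),BM=(306,330),FM=(434,262)))
fit("nutbin",dict(BM=(434,68),BP=(532,35)),dict(BP=(14,75),FM=(211,93)))
T=dict(a=(-.07,-.07,.018),b=(-.07,.07,.018),c=(.07,.07,.018),e=(.07,-.07,.018))
fit("tray",dict(a=(613,43),b=(712,15),c=(774,88),e=(676,124)),{},T)
for n,u,z in(("tape",(445,300),.05),("carton",(677,222),.06),("knife",((330-105)*2.4,(143-155)*2.4),.014),("yel",(270,55),.07),("pink",(381,44),.07),("green",(412,103),.07)): print(n,ray(s,*S(*u),z)[:2].round(3))
E
python3 m.py
```

```text
bush tri [ 0.5098 -0.3413  0.0734] ray [ 0.5097 -0.3402] [ 0.5094 -0.342 ]
nut tri [ 0.5047 -0.1146  0.0748] ray [ 0.5044 -0.115 ] [ 0.5053 -0.1136]
block tri [0.5117 0.1285 0.0708] ray [0.5137 0.1279] [0.5092 0.1235]
blockbin [ 0.5002 -0.3483] yaw -10.7 res [-0.9 -1.  -0.6 -1.2 -1.  -1.4  1.4 -0.3]
bushbin [ 0.5074 -0.1235] yaw -1.8 res [-2.2 -0.4 -1.7 -0.6 -0.7 -2.6 -0.9 -0.1  1.2 -1.2]
nutbin [0.5036 0.1311] yaw 1.2 res [-0.6 -1.2 -0.3 -1.9 -2.  -1.8  3.3 -0.2]
tray [0.562  0.3494] yaw -3.5 res [-0.2  0.7 -0.6  0.4  1.7  0.  -0.8 -1.1]
tape [ 0.746 -0.07 ]
carton [0.77  0.168]
knife [0.319 0.28 ]
yel [ 0.379 -0.111]
pink [0.417 0.009]
green [0.519 0.002]
```

```bash
cat >> h.py <<'E'
from scipy.spatial.transform import Rotation as Ro
def go(x,y,z,jaw):
    o=status.get_obs(); R=Ro.from_euler("xyz",o["tcp_rot"],degrees=True).as_matrix()
    sh=R.T@(np.array([x,y,z])-o["ee_pos"])*1000
    cur=np.degrees(np.arctan2(R[1,1],R[0,1])); dz=(jaw-cur+90)%180-90
    print("t",round(o["time"],2),"pos",o["ee_pos"].round(4),"jaw",cur.round(1),"q",o["q"].round(0),"open",round(o["opening"],4),"| shift",sh.round(1),"turn",(-dz).round(1),"toolx",R[:,0].round(3))
E
python3 -c "
from h import *
go(.5117,.1265,.23,90)"
```

```text
t 0.15 pos [0.1226 0.536  0.2307] jaw 77.1 q [77.  5. 10. 95.  0. 90.] open 0.0858 | shift [   1.1 -312.4  470.6] turn -12.9 toolx [-0.    -0.001 -1.   ]
```

```bash
python3 -m jog '0 -25 38 0; 0 -62 94 0; 0 -100 150 0; 0 -138 208 0; 0 -176 265 0; 0 -214 322 0; 0 -250 376 0; 0 -280 420 0' 1 40; python3 -c "
from h import *
go(.5117,.1265,.23,90)"
```

```text
time: 1.15
ee_pos: [0.4558, 0.1837, 0.2312]
tcp_rot: [51.8, 90.0, 39.0]
wrist_force: [0.3, 0.3, -0.0]
opening: 0.0855
t 1.15 pos [0.4558 0.1837 0.2312] jaw 77.1 q [22. -3.  2. 95.  0. 35.] open 0.0855 | shift [  1.2 -43.3  67.2] turn -12.9 toolx [ 0.  0. -1.]
```

```bash
python3 -m jog '0 -16 25 -6; 0 -32 51 -13; 0 -32 51 -13; 0 -32 51 -13; 0 -32 51 -13; 0 -32 51 -13; 0 -32 51 -13; 0 -32 51 -13'; python3 -c "
from h import *
go(.5117,.1265,.23,90)
snap('wrist','w1')"
```

```text
time: 2.15
ee_pos: [0.4972, 0.1431, 0.2314]
tcp_rot: [2.2, 90.0, 2.4]
wrist_force: [-0.3, -0.6, -0.5]
opening: 0.0853
t 2.15 pos [0.4972 0.1431 0.2314] jaw 90.1 q [16.  0.  5. 95. -0. 16.] open 0.0853 | shift [  1.4 -16.7  14.5] turn 0.1 toolx [ 0.  0. -1.]
```

View pics/w1.png

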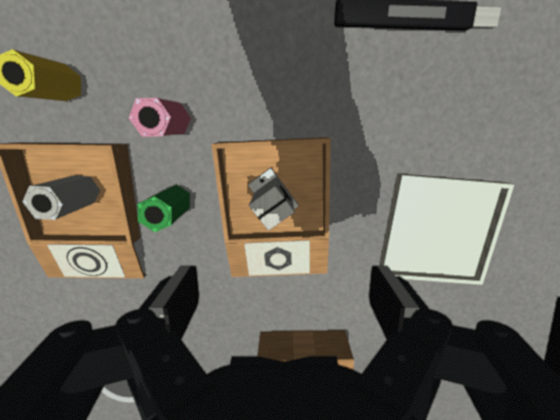

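Run:
```python
import cv2,numpy as np
a=cv2.imread("pics/w1.png")
x=cv2.resize(a[130:285,205:340],None,fx=3.8,fy=3.8,interpolation=cv2.INTER_CUBIC)
y=cv2.resize(a[150:240,5:110],None,fx=3.8/1.4,fy=3.8/1.4,interpolation=cv2.INTER_CUBIC)
m=np.zeros((x.shape[0],x.shape[1]+y.shape[1],3),np.uint8); m[:,:x.shape[1]]=x; m[:y.shape[0],x.shape[1]:]=y
print(x.shape,y.shape)
cv2.imwrite("pics/w1c.png",m)
```

```text
(589, 513, 3) (244, 285, 3)
```

View pics/w1c.png

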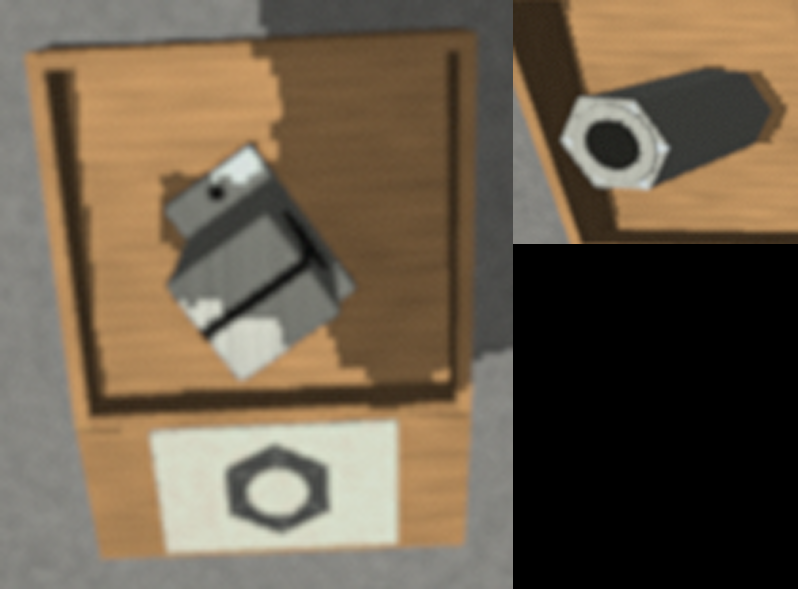

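Run:
```python
from h import *
c=load("w1")
P=lambda u,v:(u/3.8+205,v/3.8+130)
N=lambda u,v:((u-513)/2.714+5,v/2.714+150)
t=np.array([ray(c,*P(*p),.074)[:2] for p in((168,283),(270,215),(342,305),(242,380))])
ang=lambda a:np.degrees(np.arctan2(a[1],a[0])).round(1)
print("block",t.mean(0).round(4),"sides",np.linalg.norm(np.roll(t,-1,0)-t,axis=1).round(4),[ang(x) for x in np.roll(t,-1,0)-t])
f=np.array([ray(c,*P(*p),.014)[:2] for p in((165,208),(252,143),(354,290))]); print("foot",ang(f[1]-f[0]),ang(f[2]-f[1]),np.linalg.norm(np.diff(f,axis=0),axis=1),((f[0]+f[2])/2).round(4))
n=np.array([ray(c,*N(*p),.074)[:2] for p in((562,140),(582,97),(637,100),(668,148),(647,190),(597,187))])
print("nut",n.mean(0).round(4),[ang(p-n.mean(0)) for p in n],np.linalg.norm(n-n.mean(0),axis=1).round(4))
b=np.array([ray(c,*P(*p),z)[:2] for p,z in(((28,52),.036),((476,32),.036),((470,410),.025),((78,428),.025))]); print("nutbin",b.mean(0).round(4),[ang(x) for x in np.roll(b,-1,0)-b],np.linalg.norm(np.roll(b,-1,0)-b,axis=1).round(4))
r=np.array([ray(c,*p,.018)[:2] for p in((400,175),(512,184),(483,283),(383,276))]); print("tray",r.mean(0).round(4),[ang(x) for x in np.roll(r,-1,0)-r],np.linalg.norm(np.roll(r,-1,0)-r,axis=1).round(4))
```

```text
block [0.5089 0.1298] sides [0.0344 0.0325 0.0361 0.0351] [np.float64(124.1), np.float64(38.0), np.float64(-51.6), np.float64(-144.8)]
foot 126.6 34.5 [0.03577256 0.05952917] [0.5099 0.1292]
nut [ 0.504  -0.1127] [np.float64(-94.6), np.float64(-155.9), np.float64(144.7), np.float64(85.7), np.float64(22.9), np.float64(-33.4)] [0.0205 0.0205 0.0215 0.0201 0.0204 0.0211]
nutbin [0.5039 0.1306] [np.float64(92.6), np.float64(2.7), np.float64(-87.0), np.float64(-177.4)] [0.1321 0.1238 0.1322 0.1246]
tray [0.557  0.3496] [np.float64(85.5), np.float64(-3.2), np.float64(-94.3), np.float64(177.3)] [0.1395 0.1377 0.1383 0.1381]
```

```bash
python3 -m jog '0 -8 6 -9; 0 -16 14 -18; 0 -16 14 -27; 0 -16 14 -36; 20 -16 14 -36; 40 -16 14 -36; 60 -16 14 -36; 80 -16 14 -36'; python3 -c "
from h import *
go(.5095,.1296,.03,126)"
```

```text
time: 3.2
ee_pos: [0.5113, 0.1269, 0.1507]
tcp_rot: [-9.4, 90.0, 26.7]
wrist_force: [-0.0, 1.2, 0.1]
opening: 0.0852
t 3.2 pos [0.5113 0.1269 0.1507] jaw 126.1 q [ 14.   1.  -3.  86.   0. -22.] open 0.0852 | shift [1.207e+02 3.200e+00 1.000e-01] turn 0.1 toolx [ 0.  0. -1.]
```

```bash
python3 -m jog '20 3 0 0; 40 3 0 0; 60 3 0 0; 80 3 0 0; 98 3 0 0; 110 3 0 0; 120 3 0 0; 120 3 0 0' && python3 -m jog '0 0 0 0; 0 0 0 0; 0 0 0 0; 0 0 0 0; 0 0 0 0; 0 0 0 0; 0 0 0 0; 0 0 0 0' 0 60; python3 -c "
from h import *
go(.557,.35,.12,126)"
```

```text
time: 4.2
ee_pos: [0.5093, 0.1293, 0.0307]
tcp_rot: [157.9, 89.9, -166.0]
wrist_force: [0.3, -1.6, 0.6]
opening: 0.0851
time: 5.2
ee_pos: [0.5099, 0.1295, 0.0319]
tcp_rot: [-19.4, 89.9, 16.8]
wrist_force: [-0.7, 0.8, 5.5]
opening: 0.0351
t 5.2 pos [0.5099 0.1295 0.0319] jaw 126.1 q [ 14.   3. -15.  73.   0. -22.] open 0.0351 | shift [-88.  150.3 168.1] turn 0.1 toolx [ 0.001  0.    -1.   ]
```

```bash
python3 -m jog '-10 0 0 0; -25 0 0 0; -45 0 0 0; -65 0 0 0; -80 0 0 0; -90 0 0 0; -90 0 0 0; -90 0 0 0'; python3 -m jog '0 12 14 0; 0 34 38 0; 0 60 67 0; 0 86 97 0; 0 112 126 0; 0 134 150 0; 0 146 164 0; 0 150 168 0';  python3 -c "
from h import *
go(.557,.35,.033,126)
snap('wrist','w2')"
```

```text
time: 6.2
ee_pos: [0.5093, 0.1293, 0.1206]
tcp_rot: [159.0, 89.9, -164.8]
wrist_force: [0.1, -0.9, -3.8]
opening: 0.0352
time: 7.2
ee_pos: [0.5564, 0.3513, 0.12]
tcp_rot: [169.2, 89.9, -154.6]
wrist_force: [-0.1, -1.0, -4.3]
opening: 0.0352
t 7.2 pos [0.5564 0.3513 0.12  ] jaw 126.2 q [32. 19. 14. 85.  0. -4.] open 0.0352 | shift [87.  -1.4 -0.2] turn 0.2 toolx [-0.001 -0.001 -1.   ]
```

View pics/w2.png

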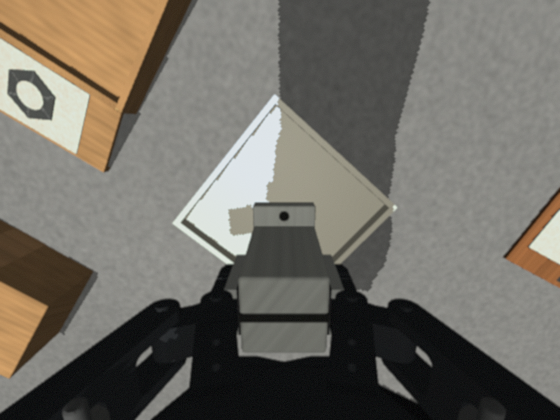

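```bash
python3 -m jog '15 0 0 0; 32 0 0 0; 50 0 0 0; 65 0 0 0; 75 0 0 0; 81 0 0 0; 84 0 0 0; 86 0 0 0';  python3 -m jog '0.5 0 0 0; 1 0 0 0; 1 0 0 0; 1 0 0 0; 1 0 0 0; 1 0 0 0; 1 0 0 0; 1 0 0 0'
```

```text
time: 8.25
ee_pos: [0.5571, 0.3498, 0.0356]
tcp_rot: [-5.9, 90.0, 30.2]
wrist_force: [0.5, -0.2, -4.3]
opening: 0.0354
time: 9.25
ee_pos: [0.5569, 0.3496, 0.0343]
tcp_rot: [-18.3, 90.0, 17.8]
wrist_force: [0.6, -0.6, -4.5]
opening: 0.0352
```

```bash
python3 -m jog '0.5 0 0 0; 1 0 0 0; 1.5 0 0 0; 2 0 0 0; 2 0 0 0; 2 0 0 0; 2 0 0 0; 2 0 0 0'
```

```text
time: 10.25
ee_pos: [0.5569, 0.3496, 0.0329]
tcp_rot: [-7.5, 90.0, 28.7]
wrist_force: [-4.1, -1.7, 5.0]
opening: 0.0354
```

```bash
python3 -m jog '0 0 0 0; 0 0 0 0; 0 0 0 0; 0 0 0 0; 0 0 0 0; 0 0 0 0; 0 0 0 0; 0 0 0 0' 1 && python3 -m jog '-10 0 0 0; -30 0 0 0; -55 0 0 0; -80 0 0 0; -105 0 0 0; -130 0 0 0; -145 0 0 0; -150 0 0 0'; python3 -c "
from h import *
go(.504,-.1135,.18,115)
snap('wrist','w3')"
```

```text
time: 11.25
ee_pos: [0.5569, 0.3496, 0.0323]
tcp_rot: [-81.9, 90.0, -45.8]
wrist_force: [0.1, -0.2, 0.2]
opening: 0.0858
time: 12.25
ee_pos: [0.5572, 0.3498, 0.1839]
tcp_rot: [-4.2, 89.9, 31.9]
wrist_force: [1.2, -1.3, -0.4]
opening: 0.0859
t 12.25 pos [0.5572 0.3498 0.1839] jaw 126.1 q [32. 19. 22. 92. -0. -4.] open 0.0859 | shift [   3.3 -342.9 -316.1] turn 11.1 toolx [ 0.002  0.001 -1.   ]
```

View pics/w3.png

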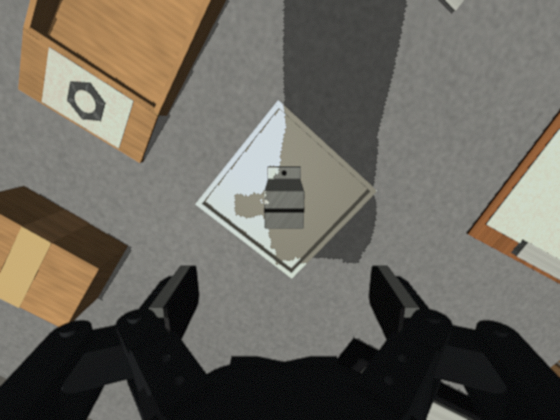

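The block stands upright near the middle of the tray, with its top at (284,208). Next is the nut.

```bash
python3 -m jog '0 -20 -18 0; 0 -55 -51 0; 0 -95 -88 0; 0 -136 -125 0; 0 -177 -163 0; 0 -217 -200 0; 0 -252 -232 0; 0 -280 -258 0'; python3 -c "
from h import *
go(.504,-.1135,.18,115)"
```

```text
time: 13.3
ee_pos: [0.5127, -0.0304, 0.1815]
tcp_rot: [144.0, 89.9, -179.9]
wrist_force: [1.0, 0.6, -0.2]
opening: 0.0855
t 13.3 pos [ 0.5127 -0.0304  0.1815] jaw 126.1 q [ -3.  -1.  -1.  89.  -0. -39.] open 0.0855 | shift [  1.5 -62.  -55.9] turn 11.1 toolx [-0.001 -0.    -1.   ]
```

```bash
python3 -m jog '0 -24 -22 4; 0 -44 -41 8; 0 -56 -51 11; 0 -62 -56 11; 0 -62 -56 11; 0 -62 -56 11; 0 -62 -56 11; 0 -62 -56 11'; python3 -c "
from h import *
go(.504,-.1135,.03,115)
c=snap('wrist','w4')
i=cv2.imread('pics/w4.png'); print(proj(c,[.504,-.1135,.074]))
cv2.imwrite('pics/w4c.png',cv2.resize(i[60:310,130:460],None,fx=2.4,fy=2.4,interpolation=cv2.INTER_CUBIC))"
```

```text
time: 14.3
ee_pos: [0.5049, -0.1114, 0.1823]
tcp_rot: [15.8, 90.0, 41.0]
wrist_force: [-0.7, -0.3, -0.7]
opening: 0.085
t 14.3 pos [ 0.5049 -0.1114  0.1823] jaw 115.2 q [-12.  -0.  -1.  89.   0. -38.] open 0.085 | shift [152.3  -1.6  -1.7] turn 0.2 toolx [ 0.  0. -1.]
[[283.58505806 209.56752107]]
```

View pics/w4c.png

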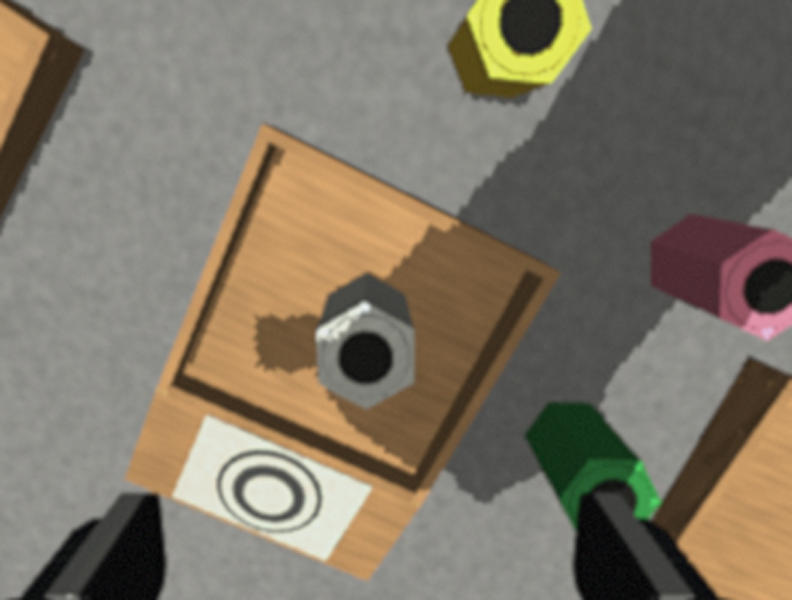

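```bash
python3 -m jog '25 -1 -1 0; 50 -2 -2 0; 75 -2 -2 0; 100 -2 -2 0; 122 -2 -2 0; 138 -2 -2 0; 149 -2 -2 0; 152 -2 -2 0' && python3 -m jog '0 0 0 0; 0 0 0 0; 0 0 0 0; 0 0 0 0; 0 0 0 0; 0 0 0 0; 0 0 0 0; 0 0 0 0' 0 60
python3 - <<'E'
from h import *
c=load("w4"); P=lambda u,v:(u/2.4+130,v/2.4+60)
b=np.array([ray(c,*P(*p),z)[:2] for p,z in(((263,125),.036),((558,270),.036),((430,488),.025),((163,388),.025))]); e=np.roll(b,-1,0)-b
print("bushbin",b.mean(0).round(4),np.degrees(np.arctan2(e[:,1],e[:,0])).round(1),np.linalg.norm(e,axis=1).round(4))
print("nut",ray(c,*P(366,356),.074))
go(.504,.131,.13,115)
E
```

```text
time: 15.35
ee_pos: [0.5037, -0.1144, 0.0299]
tcp_rot: [139.5, 90.0, 164.6]
wrist_force: [0.3, -0.6, 1.0]
opening: 0.0856
time: 16.35
ee_pos: [0.5043, -0.1145, 0.031]
tcp_rot: [-35.3, 89.9, -10.2]
wrist_force: [-1.2, -0.4, 5.8]
opening: 0.0353
bushbin [ 0.5058 -0.12  ] [  89.8    0.   -87.1 -179.6] [0.1314 0.1154 0.1309 0.1225]
nut [ 0.50337588 -0.11485786  0.074     ]
t 16.35 pos [ 0.5043 -0.1145  0.031 ] jaw 115.1 q [-13.   1. -16.  73.   0. -38.] open 0.0353 | shift [-99.1 222.3 104. ] turn 0.1 toolx [ 0.001 -0.    -1.   ]
```

```bash
python3 -m jog '-10 0 0 0; -27 0 0 0; -47 0 0 0; -67 0 0 0; -87 0 0 0; -105 0 0 0; -116 0 0 0; -120 0 0 0'; python3 -m jog '0 16 7 0; 0 46 22 0; 0 86 40 0; 0 128 60 0; 0 170 79 0; 0 200 94 0; 0 217 101 0; 0 222 104 0';  python3 -c "
from h import *
go(.504,.131,.031,115)
snap('wrist','w5')"
```

```text
time: 17.35
ee_pos: [0.504, -0.1145, 0.1509]
tcp_rot: [-40.9, 90.0, -15.8]
wrist_force: [0.5, 0.2, -3.1]
opening: 0.0352
time: 18.35
ee_pos: [0.5033, 0.1316, 0.1498]
tcp_rot: [175.0, 89.9, -159.8]
wrist_force: [-0.6, -0.5, -2.9]
opening: 0.0351
t 18.35 pos [0.5033 0.1316 0.1498] jaw 115.2 q [ 15.   0.  -4.  86.  -0. -11.] open 0.0351 | shift [118.8  -0.9   0.5] turn 0.2 toolx [-0.001 -0.    -1.   ]
```

View pics/w5.png

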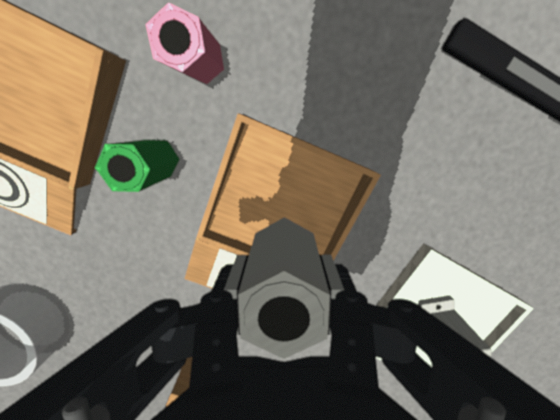

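```bash
python3 -m jog '20 0 0 0; 42 -1 0 0; 65 -1 0 0; 85 -1 0 0; 100 -1 0 0; 110 -1 0 0; 115 -1 0 0; 116 -1 0 0';  python3 -m jog '1 0 0 0; 1.5 0 0 0; 2 0 0 0; 2.5 0 0 0; 2.5 0 0 0; 2.5 0 0 0; 2.5 0 0 0; 2.5 0 0 0'
```

```text
time: 19.4
ee_pos: [0.5043, 0.1298, 0.0344]
tcp_rot: [-32.3, 90.0, -7.2]
wrist_force: [-1.0, 0.9, -2.7]
opening: 0.0351
time: 20.4
ee_pos: [0.5042, 0.1298, 0.0318]
tcp_rot: [-31.2, 90.0, -6.1]
wrist_force: [0.2, 1.2, -2.7]
opening: 0.0357
```

```bash
python3 -m jog '0.5 0 0 0; 1 0 0 0; 1.5 0 0 0; 1.5 0 0 0; 1.5 0 0 0; 1.5 0 0 0; 1.5 0 0 0; 1.5 0 0 0'
```

```text
time: 21.4
ee_pos: [0.5043, 0.1299, 0.031]
tcp_rot: [-8.4, 90.0, 16.7]
wrist_force: [-3.7, -0.2, 5.7]
opening: 0.0351
```

```bash
python3 -m jog '0 0 0 0; 0 0 0 0; 0 0 0 0; 0 0 0 0; 0 0 0 0; 0 0 0 0; 0 0 0 0; 0 0 0 0' 1 && python3 -m jog '-10 0 0 0; -30 0 0 0; -55 0 0 0; -80 0 0 0; -105 0 0 0; -130 0 0 0; -145 0 0 0; -150 0 0 0'; python3 -c "
from h import *
go(.5095,-.341,.18,115)
c=snap('wrist','w6')
"
```

```text
time: 22.4
ee_pos: [0.5042, 0.1298, 0.0303]
tcp_rot: [81.8, 90.0, 106.9]
wrist_force: [0.1, -0.6, 0.7]
opening: 0.0856
time: 23.4
ee_pos: [0.5045, 0.1299, 0.1812]
tcp_rot: [-10.6, 89.9, 14.5]
wrist_force: [-0.4, 0.9, -0.3]
opening: 0.0854
t 23.4 pos [0.5045 0.1299 0.1812] jaw 115.1 q [ 14.   0.  -0.  89.   0. -11.] open 0.0854 | shift [   1.1 -428.5 -195.4] turn 0.1 toolx [ 0.001  0.    -1.   ]
```

View pics/w6.png

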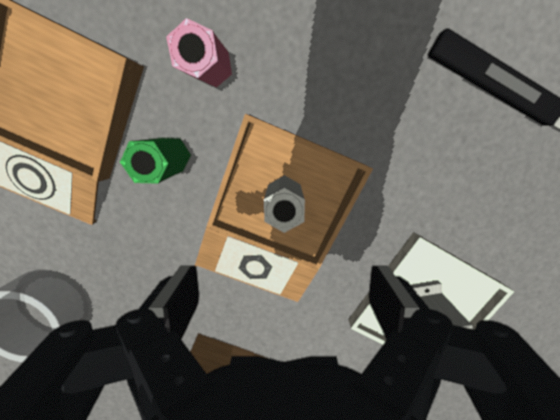

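The nut stands in the middle of the nut bin, with its top at (285,209). Next is the bush (11 pictures viewed so far).

```bash
python3 -m jog '0 -25 -11 0; 0 -70 -32 0; 0 -122 -56 0; 0 -174 -79 0; 0 -226 -103 0; 0 -278 -127 0; 0 -325 -148 0; 0 -360 -164 0'; python3 -m jog '0 -35 -16 0; 0 -55 -25 0; 0 -66 -30 0; 0 -68 -31 0; 0 -68 -31 0; 0 -68 -31 0; 0 -68 -31 0; 0 -68 -31 0'; python3 -c "
from h import *
go(.5095,-.341,.03,115)
c=snap('wrist','w7')
i=cv2.imread('pics/w7.png'); print(proj(c,[.5095,-.341,.074]))
cv2.imwrite('pics/w7c.png',cv2.resize(i[60:310,130:460],None,fx=2.4,fy=2.4,interpolation=cv2.INTER_CUBIC))"
```

```text
time: 24.45
ee_pos: [0.5079, -0.2678, 0.179]
tcp_rot: [129.7, 89.9, 154.8]
wrist_force: [-0.6, -0.2, -1.0]
opening: 0.0854
time: 25.45
ee_pos: [0.5094, -0.3402, 0.1804]
tcp_rot: [-64.2, 90.0, -39.0]
wrist_force: [0.4, 0.2, 0.0]
opening: 0.0856
t 25.45 pos [ 0.5094 -0.3402  0.1804] jaw 115.1 q [-34.  13.  13.  90.  -0. -59.] open 0.0856 | shift [150.4  -0.7  -0.3] turn 0.1 toolx [ 0. -0. -1.]
[[284.48429907 211.72917258]]
```

View pics/w7c.png

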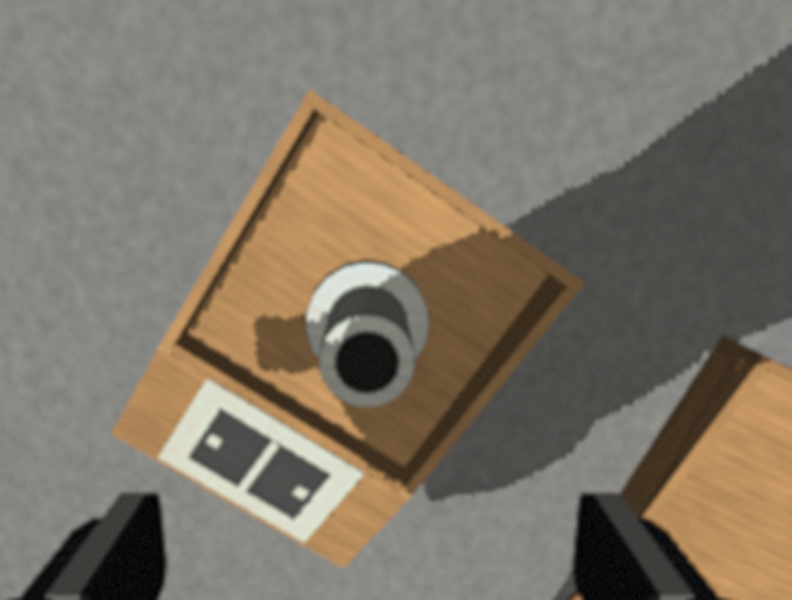

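```bash
python3 -m jog '25 -1 0 0; 50 -1 0 0; 75 -1 0 0; 100 -1 0 0; 122 -1 0 0; 138 -1 0 0; 148 -1 0 0; 150 -1 0 0' && python3 -m jog '0 0 0 0; 0 0 0 0; 0 0 0 0; 0 0 0 0; 0 0 0 0; 0 0 0 0; 0 0 0 0; 0 0 0 0' 0 60
python3 - <<'E'
from h import *
ang=lambda e:np.degrees(np.arctan2(e[:,1],e[:,0])).round(1)
def fit(f,cs):
    c=load(f); P=lambda u,v:(u/2.4+130,v/2.4+60)
    M=[(-.063,-.067,.036),(-.063,.067,.036),(.063,.067,.025),(.063,-.067,.025)]
    from scipy.optimize import least_squares
    def g(p):
        q,s=np.cos(p[2]),np.sin(p[2])
        return np.concatenate([proj(c,[p[0]+q*m[0]-s*m[1],p[1]+s*m[0]+q*m[1],m[2]])[0]-P(*k) for k,m in zip(cs,M)])
    r=least_squares(g,[.5,-.2,0]); print(r.x[:2].round(4),np.degrees(r.x[2]).round(1),r.fun.round(1))
fit("w7",((312,90),(582,283),(413,490),(168,347)))
fit("w4",((263,125),(558,270),(430,488),(163,388)))
go(.507,-.121,.15,115)
E
```

```text
time: 26.5
ee_pos: [0.5097, -0.3413, 0.03]
tcp_rot: [120.5, 90.0, 145.6]
wrist_force: [0.9, -0.8, -0.2]
opening: 0.0856
time: 27.5
ee_pos: [0.5101, -0.3416, 0.0311]
tcp_rot: [-57.4, 89.9, -32.3]
wrist_force: [-1.0, 0.7, 6.5]
opening: 0.0347
[ 0.5021 -0.3457] -8.2 [-0.3 -1.1  2.8 -1.2  0.2  3.7 -2.9  0.2]
[ 0.5067 -0.1197] 0.7 [-0.9 -2.3  2.8 -2.8 -0.8  5.9 -1.3  1.3]
t 27.5 pos [ 0.5101 -0.3416  0.0311] jaw 115.1 q [-34.  14.  -1.  74.   0. -59.] open 0.0347 | shift [-119.1  200.9   90.9] turn 0.1 toolx [ 0.001 -0.001 -1.   ]
```

```bash
python3 -m jog '-10 0 0 0; -27 0 0 0; -47 0 0 0; -67 0 0 0; -87 0 0 0; -105 0 0 0; -116 0 0 0; -120 0 0 0'; python3 -m jog '0 14 6 0; 0 42 19 0; 0 78 35 0; 0 116 52 0; 0 154 70 0; 0 182 82 0; 0 196 89 0; 0 201 91 0';  python3 -c "
from h import *
go(.507,-.121,.031,115)
snap('wrist','w8')"
```

```text
time: 28.5
ee_pos: [0.5099, -0.3415, 0.151]
tcp_rot: [-61.1, 90.0, -36.0]
wrist_force: [1.2, -0.1, -3.2]
opening: 0.035
time: 29.5
ee_pos: [0.5067, -0.1199, 0.15]
tcp_rot: [153.8, 90.0, 179.0]
wrist_force: [0.6, -0.8, -2.0]
opening: 0.0349
t 29.5 pos [ 0.5067 -0.1199  0.15  ] jaw 115.2 q [-13.   0.  -4.  86.  -0. -38.] open 0.0349 | shift [ 1.19e+02 -1.10e+00 -1.00e-01] turn 0.2 toolx [-0.  0. -1.]
```

View pics/w8.png

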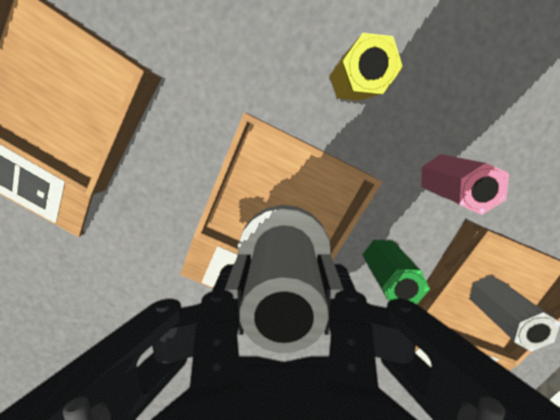

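The bush is held straight above its bin, so I'll lower it.

```bash
python3 -m jog '20 0 0 0; 42 -1 0 0; 65 -1 0 0; 85 -1 0 0; 100 -1 0 0; 110 -1 0 0; 115 -1 0 0; 117 -1 0 0';  python3 -m jog '0.5 0 0 0; 1 0 0 0; 1.5 0 0 0; 2 0 0 0; 2.5 0 0 0; 3 0 0 0; 3 0 0 0; 3 0 0 0'
```

```text
time: 30.55
ee_pos: [0.5075, -0.1218, 0.0334]
tcp_rot: [-40.6, 90.0, -15.5]
wrist_force: [0.7, 0.3, -2.9]
opening: 0.0351
time: 31.55
ee_pos: [0.5073, -0.1216, 0.0311]
tcp_rot: [-30.4, 90.0, -5.3]
wrist_force: [-2.6, 0.7, 5.3]
opening: 0.0348
```

```bash
python3 -m jog '0 0 0 0; 0 0 0 0; 0 0 0 0; 0 0 0 0; 0 0 0 0; 0 0 0 0; 0 0 0 0; 0 0 0 0' 1 && python3 -m jog '-10 0 0 0; -30 0 0 0; -55 0 0 0; -80 0 0 0; -105 0 0 0; -130 0 0 0; -145 0 0 0; -150 0 0 0'; python3 -c "
from h import *
go(.5569,.3496,.18,126)
c=snap('wrist','w9')
"
```

```text
time: 32.55
ee_pos: [0.5073, -0.1217, 0.0303]
tcp_rot: [-38.2, 90.0, -13.1]
wrist_force: [-1.2, 0.6, 0.7]
opening: 0.0857
time: 33.55
ee_pos: [0.5076, -0.1217, 0.1813]
tcp_rot: [-37.9, 89.9, -12.8]
wrist_force: [-0.3, -0.3, -0.3]
opening: 0.0853
t 33.55 pos [ 0.5076 -0.1217  0.1813] jaw 115.1 q [-13.   0.  -0.  89.   0. -39.] open 0.0853 | shift [  1.2 405.8 244.7] turn -10.9 toolx [ 0.001 -0.    -1.   ]
```

View pics/w9.png

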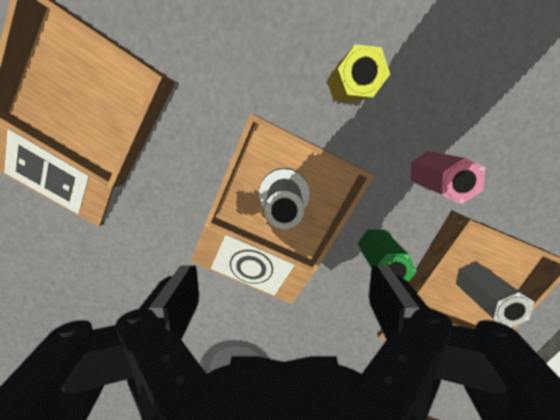

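The bush stands centred in its bin. I'll go back to the block in the tray.

```bash
python3 -m jog '0 23 14 0; 0 64 39 0; 0 114 69 0; 0 164 99 0; 0 214 129 0; 0 264 159 0; 0 308 186 0; 0 340 205 0'; python3 -c "
from h import *
go(.5569,.3496,.18,126)
"
```

```text
time: 34.6
ee_pos: [0.548, 0.2753, 0.1788]
tcp_rot: [179.3, 89.9, -155.5]
wrist_force: [0.2, -0.3, -0.1]
opening: 0.0855
t 34.6 pos [0.548  0.2753 0.1788] jaw 115.2 q [27. 13. 13. 90.  0.  1.] open 0.0855 | shift [-1.2 63.4 39.6] turn -10.8 toolx [-0.002 -0.001 -1.   ]
```

```bash
python3 -m jog '0 30 18 -4; 0 53 32 -8; 0 63 39 -11; 0 63 39 -11; 0 63 39 -11; 0 63 39 -11; 0 63 39 -11; 0 63 39 -11'; python3 -c "
from h import *
go(.5569,.3496,.031,126)
"
```

```text
time: 35.6
ee_pos: [0.5572, 0.3466, 0.1805]
tcp_rot: [0.6, 90.0, 36.7]
wrist_force: [0.3, 0.1, 0.1]
opening: 0.0854
t 35.6 pos [0.5572 0.3466 0.1805] jaw 126.1 q [32. 19. 21. 92.  0. -4.] open 0.0854 | shift [149.5   2.6   1.5] turn 0.1 toolx [ 0.  0. -1.]
```

```bash
python3 -m jog '25 3 1 0; 50 3 1 0; 75 3 1 0; 100 3 1 0; 122 3 1 0; 138 3 1 0; 147 3 1 0; 149 3 1 0' && python3 -m jog '0 0 0 0; 0 0 0 0; 0 0 0 0; 0 0 0 0; 0 0 0 0; 0 0 0 0; 0 0 0 0; 0 0 0 0' 0 60;  python3 -m jog '-10 0 0 0; -27 0 0 0; -47 0 0 0; -67 0 0 0; -87 0 0 0; -105 0 0 0; -120 0 0 0; -125 0 0 0'; python3 -c "
from h import *
go(.501,-.347,.155,126)"
```

```text
time: 36.6
ee_pos: [0.5561, 0.3498, 0.0311]
tcp_rot: [-178.5, 90.0, -142.4]
wrist_force: [-0.3, -0.0, 0.1]
opening: 0.0855
time: 37.6
ee_pos: [0.5565, 0.35, 0.032]
tcp_rot: [-6.5, 89.9, 29.7]
wrist_force: [-0.0, -1.2, 6.1]
opening: 0.0351
time: 38.6
ee_pos: [0.5565, 0.35, 0.1577]
tcp_rot: [-4.8, 89.9, 31.3]
wrist_force: [0.5, -0.6, -3.7]
opening: 0.0354
t 38.6 pos [0.5565 0.35   0.1577] jaw 126.1 q [32. 19. 18. 89. -0. -4.] open 0.0354 | shift [   2.1 -530.3 -455.7] turn 0.1 toolx [ 0.001  0.001 -1.   ]
```

```bash
python3 -m jog '0 -18 -15 0; 0 -48 -41 0; 0 -84 -72 0; 0 -122 -105 0; 0 -160 -137 0; 0 -198 -170 0; 0 -236 -203 0; 0 -274 -235 0'; python3 -m jog '0 -38 -33 0; 0 -76 -66 0; 0 -114 -98 0; 0 -152 -131 0; 0 -188 -162 0; 0 -220 -190 0; 0 -244 -211 0; 0 -256 -220 0'; python3 -c "
from h import *
go(.501,-.347,.155,126)"
```

```text
time: 39.6
ee_pos: [0.5273, -0.0116, 0.156]
tcp_rot: [145.8, 90.0, -178.0]
wrist_force: [0.6, -0.1, -3.8]
opening: 0.0355
time: 40.6
ee_pos: [0.5004, -0.3479, 0.1556]
tcp_rot: [110.8, 89.9, 146.8]
wrist_force: [-0.1, -0.3, -4.2]
opening: 0.035
t 40.6 pos [ 0.5004 -0.3479  0.1556] jaw 126.0 q [-35.  12.  10.  88.  -0. -71.] open 0.035 | shift [0.6 0.4 1. ] turn 0.0 toolx [-0.001  0.001 -1.   ]
```

```bash
python3 -m jog '20 0 0 0; 42 0 1 0; 65 0 1 0; 87 0 1 0; 104 0 1 0; 115 0 1 0; 120 0 1 0; 122 0 1 0';  python3 -m jog '0.5 0 0 0; 1 0 0 0; 1.5 0 0 0; 2 0 0 0; 2.5 0 0 0; 3 0 0 0; 3 0 0 0; 3 0 0 0'
```

```text
time: 41.6
ee_pos: [0.502, -0.346, 0.0345]
tcp_rot: [-67.7, 90.0, -31.6]
wrist_force: [0.3, -0.1, -3.4]
opening: 0.0356
time: 42.6
ee_pos: [0.5018, -0.3459, 0.0313]
tcp_rot: [62.9, 90.0, 99.0]
wrist_force: [-0.5, 0.3, -3.8]
opening: 0.0354
```

```bash
python3 -m jog '0.5 0 0 0; 1 0 0 0; 1.5 0 0 0; 1.5 0 0 0; 1.5 0 0 0; 1.5 0 0 0; 1.5 0 0 0; 1.5 0 0 0'
```

```text
time: 43.6
ee_pos: [0.5019, -0.346, 0.031]
tcp_rot: [-67.0, 89.9, -30.9]
wrist_force: [-4.5, 1.8, 7.6]
opening: 0.0354
```

```bash
python3 -m jog '0 0 0 0; 0 0 0 0; 0 0 0 0; 0 0 0 0; 0 0 0 0; 0 0 0 0; 0 0 0 0; 0 0 0 0' 1 && python3 -m jog '-10 0 0 0; -30 0 0 0; -55 0 0 0; -80 0 0 0; -105 0 0 0; -130 0 0 0; -145 0 0 0; -150 0 0 0'; python3 -c "
from h import *
a=snap('side','e1')['color'][150:400,170:520,::-1]
c=snap('scene','e2')['color'][150:310,100:450,::-1]
m=np.vstack([a,c]); cv2.imwrite('pics/end.png',cv2.resize(m,None,fx=1.45,fy=1.45,interpolation=cv2.INTER_CUBIC))
"
```

```text
time: 44.6
ee_pos: [0.5018, -0.3459, 0.0298]
tcp_rot: [-90.6, 90.0, -54.5]
wrist_force: [0.8, -0.2, 0.7]
opening: 0.0856
time: 45.6
ee_pos: [0.5021, -0.3461, 0.1813]
tcp_rot: [-70.9, 89.9, -34.8]
wrist_force: [-0.7, -0.8, -0.4]
opening: 0.0857
```

View pics/end.png

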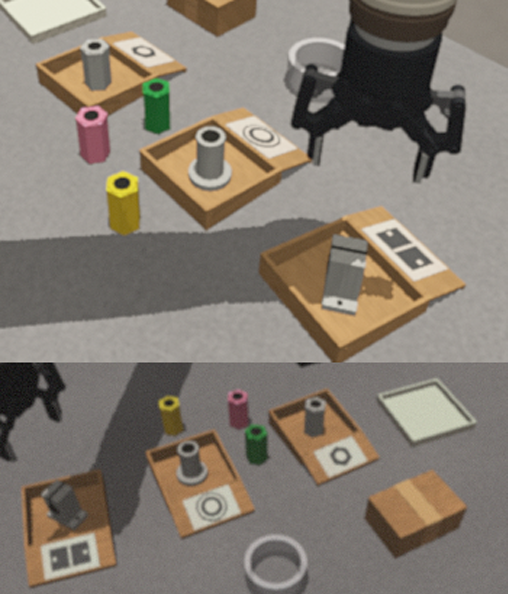

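In this view the block looks slightly tilted, which could be perspective. I'll use the last picture to check it against a projected upright model, in the wrist and side views.

```bash
python3 -c "
from h import *
w=snap('wrist','e3'); e=load('e1')
def dr(c,s):
    i=np.ascontiguousarray(c['color'][:,:,::-1]); i=cv2.resize(i,None,fx=s,fy=s,interpolation=cv2.INTER_CUBIC)
    a=np.radians(36)
    for hx,hy,z in((.018,.018,.074),(.03,.018,.014)):
        P=[[.5018+np.cos(a)*x-np.sin(a)*y,-.346+np.sin(a)*x+np.cos(a)*y,z] for x,y in((hx,hy),(hx,-hy),(-hx,-hy),(-hx,hy))]
        cv2.polylines(i,[(proj(c,P)*s+s/2-.5).round().astype(int)],True,(0,0,255) if z>.05 else (0,255,255),1)
    return i
i=dr(w,1.8)[100:560,250:700]; 
j=dr(e,3); u,v=(proj(e,[.5018,-.346,.04])[0]*3).astype(int); j=j[v-230:v+230,max(u-170,0):u+170]
print(i.shape,j.shape); cv2.imwrite('pics/e3.png',np.hstack([i,j]))
"
```

```text
(460, 450, 3) (460, 340, 3)
```

View pics/e3.png

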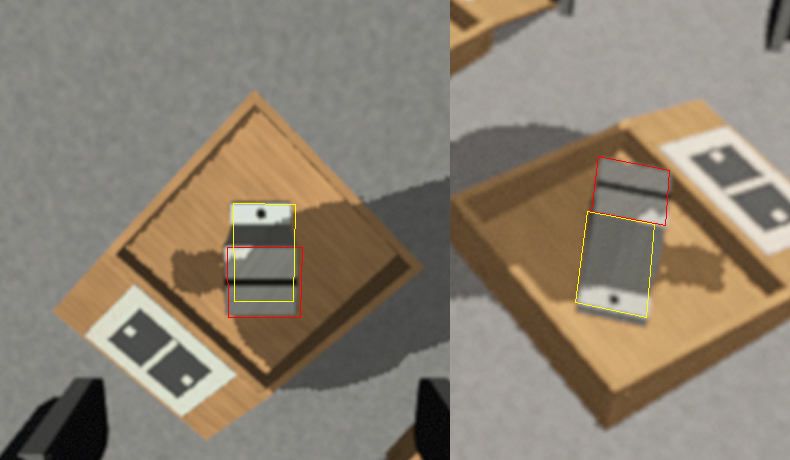

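The upright model matches both views, so the block stands upright in the middle of its bin.

```bash
python3 -c "
from workcell import bot
bot.job_done()"
```

```text
the job is handed in; nothing more can be done
```

The job is done and handed in at about 46 s. All three parts stand upright in the middle of their own bins. I stood the block in the tray first, then moved the nut to the nut bin, the bush to the bush bin, and the block from the tray to the block bin. Each part was lowered until the wrist force showed light contact, about 5–8 N, before I opened the gripper.

**Last checks:**
- **Parts:** The scene and side views show each part upright in the bin with its drawing, and the tray empty. The block looked tilted in the side view, but an upright model projected into the wrist and side views matched it.
- **Centring:** The block stands within about 1 mm of the bin centre I measured from the wrist. Different views put the bin centres 1–4 mm apart.
- **Other items:** The tape, carton and coloured nuts look undisturbed. The knife was outside the final crops. It showed in earlier wrist views, and the arm never went near it.

The block stands turned about 45° to its bin, because its orientation was not specified.

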